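# Fit the roller-gap key in the dough sheeter and close the gap

### The job

Take the steel T-handled key out of the wooden holder and thread its flat-sided shaft down through the slotted hub on top of the dough sheeter until its collar sits on the hub; the slot's angle differs each time, so turn the key lightly until it drops in, without forcing it. Then turn the key clockwise (seen from above) to the hub's stop, where its bar lies square across the rollers, and leave it standing there, with the two other tools still in their holder.

Things in the scene. Friction and masses are not known exactly. Their poses are not given: they have to be found in the camera images.
- key_bar (a point): Steel T-handled key, 0.25 kg, standing upright in one of the holder's holes. Point: middle of its cross bar, where it is best gripped, 103 mm above the table at the start. z up along the shaft, x along the bar. Bar 76 (x) by 14 (y) by 18 mm high; below it a round neck 16 mm thick, 28 mm long, then a collar 38 mm across, 6 mm thick, underside 43 mm below this point.
- key_tip (a point): Centre of the lower end of the key's flat-sided shaft, 93 mm below key_bar, hidden in the holder at the start. The shaft runs 50 mm from the collar's underside down to here and is 20 mm (along the bar, x) by 12 mm (y) in section, plain to the end. Same axes as key_bar. Pushing the shaft on the hub with over 35 N before it is home, or jamming it at the stop with over 100 N, spoils it.
- hub_top (a point): Centre of the top of the sheeter's hub, a steel disc 68 mm across, 22 mm thick, on the gearbox; 112 mm above the table. Its axes are the sheeter's and do not turn with the hub. A slot 23.4 by 14.6 mm with a bevel 1.2 mm wide, 2.5 mm deep at its mouth goes right through it; the key has some 7 degrees of play in it. Key fully home: collar on the hub, key_bar 43 mm above this point.
- hub_base (a point): Point on the hub's axis at its underside, 22 mm below hub_top; 35 mm of wider room below. At the start the slot's long side stands 30 to 87 degrees anticlockwise (from above) of the sheeter's x axis; not measured: feel or look for it. Clockwise hard stop: slot along x. The hub turns with about 0.3 N m of friction and stays put; a key pressed on it with about 5 N slides round without turning it.
- sheeter: Small bench dough sheeter, fixed. Origin on the table below the hub's axis; x is square across the rollers, y points from the rollers to the gearbox. Gearbox 120 (x) by 130 (y) by 90 mm high round the axis; two steel rollers, top 115 mm above the table, run 225 mm from it towards -y to an end plate 125 mm high.
- holder: Wooden block, fixed, 270 (x) by 80 (y) by 60 mm high, origin under its centre; three square holes 28 mm wide at x = -85, 0 and 85 mm, right through. The key and the two other tools stand in them, in any order.
- docker_center (a point): Wooden-headed docker standing in the holder, its head round, 28 mm thick, its top 99 mm above the table; this point is half-way up it. Leave it in place.
- press_center (a point): Small press with a short dark round handle 22 mm thick standing in the holder, its top 86 mm above the table; this point is half-way up it. Leave it in place.
Things that resemble listed ones, but are neither listed nor needed, are in the scene too. What is shaped like the part that bears key_bar but purple or red is not meant.

How it is judged:
On the way, in this order (a step that is already met when the one before it is completed fails the run):
1. the key is lifted out of the holder (height (world z) of key_bar above 0.16 m), for 0.1 s.
2. the key's shaft is threaded through the hub, collar on the hub (z of key_bar in the frame of hub_top below 0.046 m and horizontal distance between key_bar and hub_top below 0.005 m and angle between key_bar's own z axis and vertical below 0.1 rad), for 0.2 s.
3. the key is turned to the stop (angle between the x axis of key_bar and the x axis of hub_top, either way round below 0.24 rad), for 0.2 s.
At the end, for the whole second after the job is handed in: The key stands upright through the hub (within 6 degrees), its collar within 4 mm of the hub's top and within 6 mm of its axis, its bar within 14 degrees of the sheeter's x axis (the hub's clockwise stop) (z of key_bar in the frame of hub_top below 0.047 m and horizontal distance between key_bar and hub_top below 0.006 m and angle between key_bar's own z axis and vertical below 0.1 rad and angle between the x axis of key_bar and the x axis of hub_top, either way round below 0.25 rad); the robot touches nothing.
It fails at once if the key is forced against the hub or sheeter before it is home (over 35 N), or jammed at the stop (over 100 N) ((contact force between key and sheeter above 35 N and z of key_bar in the frame of hub_top above 0.05 m) or contact force between key and sheeter above 100 N).
It fails at once if the arm or fingers strike the sheeter hard (over 25 N) (contact force between any of the fingers, the arm and sheeter above 25 N).
It fails at once if one of the two other tools in the holder is moved by more than 30 mm (distance of any of docker_center, press_center from where it was at the start of the episode above 0.03 m).
It also fails if it takes over 61 s, if anything falls off the work surface, if the arm or the gripper's body presses on something with over 40 N, if the wrist force passes 120 N, or if a joint passes its speed limit or range.

### The arm

A 7-joint arm with a two-finger parallel gripper is mounted at the origin on the work surface. World frame = base frame: x ahead of the robot, y to its left, z up, the work surface at z = 0. Lengths are in m, angles in rad, forces in N, time in s.
With the tool pointing down it reaches from about 0.4 to 0.9 m from the base axis. Payload 5.5 kg.
Tool frame: the origin (TCP) lies at the very end of the fingers, on their centre line; the grasp point (between the pads) lies 19 mm behind it (pinch_z is the distance from the TCP to the grasp point, in m); z points along the fingers, y is the line along which they close (so a half turn about z gives the same grasp; the last joint's range is limited). The gripper opens to 92 mm and grips with 3 to 60 N. Pads are 19 mm wide; open, the fingers measure 130 mm over their backs; the gripper's body (75 mm by 190 mm) begins 47 mm behind the grasp point.
Start: joints at [-0.851, 0.501, -0.427, 1.55, 0.221, 1.138, -0.21], TCP at [0.287, 0.583, 0.227] pointing down, gripper open.
Joint ranges: [-2.88, 2.88], [-0.31, 2.03], [-1.54, 1.56], [0.2, 2.42], [-1.41, 4.55], [0.19, 2.02], [-2.57, 2.57]. Speed limits (rad/s): [2.57, 2.57, 3.14, 3.14, 3.14, 3.14, 3.14].

### API

Orientations are given as a rotation vector (axis times angle).
In Python, from station import * gives the robot as it stands. The module is installed in compiled form; this text tells all that it offers.
- The arm moves only by the tool carry_out, never from a script. Its argument "motion" is a list of rows, each a list of 7 numbers: the opening, from 0 (shut) to 1 (fully open), then the shift along the world's x, y, z scaled (see below), then the turn, a rotation vector about the world's x, y, z scaled (see below). In form: [[hand, x, y, z, rx, ry, rz], ...]. A call has 1 to 20 rows; each row shifts and turns the commanded pose from where the row before left it; what a row does not reach is not made up. The controller multiplies each number of a shift by 50 mm and each number of a turn by 0.12 rad. A row lasts 1/10 s, in which the tool goes at most 50 mm and 8.59 degrees, less where a joint would pass 70% of its speed; a pose out of reach is approached as far as the arm can. A call with a number of a shift or a turn outside -1 to 1 is refused whole. A call with a gripper value outside its range is refused whole. The fingers move at their own pace and stop on an object; the grip force is fixed at half the most. Time passes only in rows, so rows that do not move let the fingers close. It gives the time, the measured TCP pose, the force, the opening and the grip force at its end, in the units of the state.
- sense(): the state, without advancing time (a new reading comes with each control period).
- grab_frame(name): name is "scene" or "top" or "wrist"; returns a dict with "pixels" (480x640x3 uint8, red, green, blue), "K" (3x3 intrinsics, pixels), "R" (3x3) and "t" (3): a world point X has camera coordinates R X + t. Camera axes: x right, y down, z forward; pixel columns grow to the right and rows downward; lengths in m; the calibration is good to about 2 mm. A picture is of the moment at which its call begins. There is no depth.
- close_job(): hands the job in; it is judged then, once.
The state is a dict: "time": time; "joint_positions": joint angles; "qd": joint speeds; "joint_torque": joint torques, N m; "ee_pos": TCP position; "tcp_rot": TCP orientation; "force": force on the tool from outside, world axes, zero at the start; "wrist_torque": the same for the moment, N m; "width": finger opening in m; "finger_force": force on a finger pad.
Only numpy, scipy, OpenCV 4.12 (cv2) and the standard library are available. Lean on these libraries where they do the work, as an engineer would, in place of code of your own. Each camera call takes 0.05 s, during which the arm holds its last target. There are 200 camera calls.

## Working session

There is one attempt and no reset: what is moved stays moved. The work goes in short steps, Python scripts to look and compute and a tool call to move; the robot and the scene stay as the last step left them, time stands still between calls to the robot, and variables do not carry over. Pictures are saved under pics/ and viewed, at most 10 in all, crops included, and the job is handed in when it is done.

Besides the shell and the picture viewer there is one more tool, called as name([rows], argument=value, ...), one row to a line, values as JSON. carry_out: Moves the arm, as the interface text tells. Shifts and turns lie within -1 to 1; 1 stands for 50 mm of shift or 0.12 rad of turn. Its arguments: {"type":"object","properties":{"motion":{"type":"array","items":{"type":"array","items":{"type":"number","minimum":-1,"maximum":1}}}},"required":["motion"]}

```bash
mkdir -p pics
cat > h.py <<'E'
from station import *
import numpy as np, cv2
def snap(n,f):
    g=grab_frame(n); cv2.imwrite('pics/'+f,cv2.cvtColor(g['pixels'],cv2.COLOR_RGB2BGR)); return g
def ray(g,u,v,z):
    R,t=g['R'],g['t']; c=-R.T@t; d=R.T@np.linalg.solve(g['K'],[u,v,1.]); return c+d*(z-c[2])/d[2]
def proj(g,X):
    p=g['K']@(g['R']@np.array(X)+g['t']); return p[:2]/p[2]
E
python3 - <<'E'
from h import *
import pickle
d={n:snap(n,n+'0.png') for n in ['scene','top']}
pickle.dump(d,open('d0.pkl','wb'))
for n in d: print(n,-d[n]['R'].T@d[n]['t'],d[n]['K'][0,0])
s=sense(); print({k:np.round(s[k],3) for k in s})
E
```

```text
scene [0.99858652 0.05480568 0.55689632] 465.0384489244712
top [0.50229087 0.10300749 0.74083685] 483.41432365242923
{'time': np.float64(0.1), 'joint_positions': array([-0.851,  0.502, -0.427,  1.551,  0.221,  1.138, -0.21 ]), 'qd': array([-0.001,  0.001, -0.003, -0.001, -0.002,  0.   , -0.001]), 'joint_torque': array([-1.0000e-02, -5.6788e+01, -5.8380e+00, -2.7992e+01, -6.9000e-02,
        2.4000e-02,  0.0000e+00]), 'ee_pos': array([0.287, 0.583, 0.226]), 'tcp_rot': array([-7.11e-01, -3.06e+00,  3.00e-03]), 'force': array([ 0.06 , -0.195, -0.687]), 'wrist_torque': array([-0.029,  0.03 ,  0.019]), 'finger_force': np.float64(0.0), 'width': np.float64(0.092)}
```

View pics/top0.png

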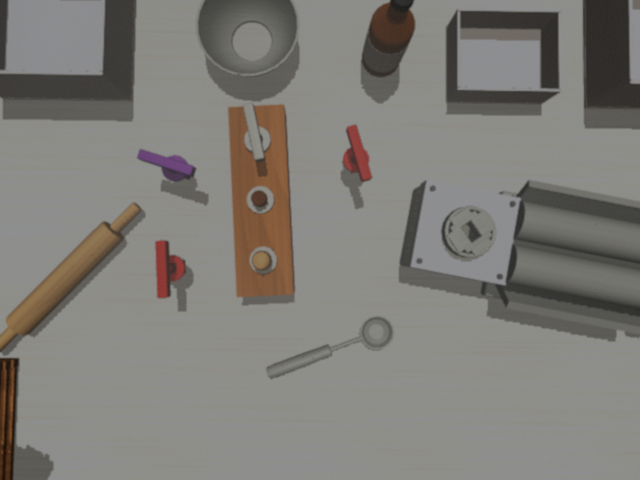

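View pics/scene0.png

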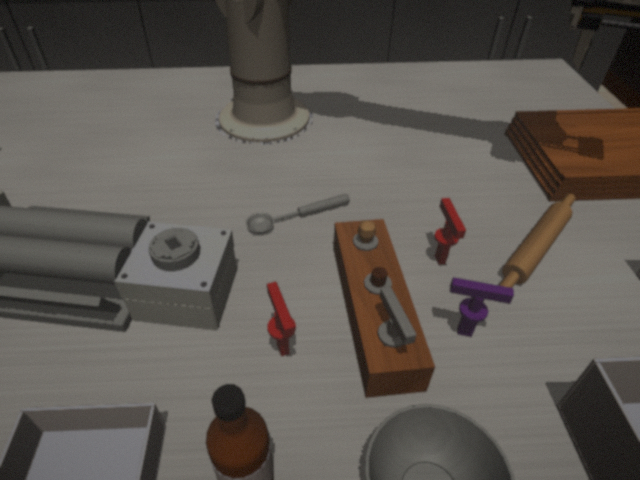

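The top view shows the key bar at about (254,132), the press at (260,199), the docker at (262,260), and the hub at (470,232) with a dark slot. Next I'll enlarge and measure these.

Run:
```python
from h import *
import pickle
d=pickle.load(open('d0.pkl','rb'));g=d['top'];im=cv2.cvtColor(g['pixels'],cv2.COLOR_RGB2BGR)
a=cv2.resize(im[95:175,215:295],(400,400),interpolation=cv2.INTER_CUBIC)
b=cv2.resize(im[192:272,430:510],(400,400),interpolation=cv2.INTER_CUBIC)
cv2.imwrite('pics/crop1.png',np.clip(np.hstack([a,b])*1.3,0,255).astype(np.uint8))
for u,v,z in [(254,132,.112),(260,199,.086),(262,260,.099),(470,232,.112),(433,188,.09),(418,261,.09),(518,200,.09),(507,279,.09)]: print(u,v,ray(g,u,v,z).round(4))
# hub dark slot
gr=cv2.cvtColor(im,cv2.COLOR_BGR2GRAY)
for t in (50,65,80,95):
  m=np.zeros_like(gr); m[212:252,450:490]=(gr[212:252,450:490]<t)*255
  c,_=cv2.findContours(m,cv2.RETR_EXTERNAL,cv2.CHAIN_APPROX_NONE)
  for k in c:
    if cv2.contourArea(k)>20: print(t,cv2.minAreaRect(k),cv2.contourArea(k))
print(gr[216:250:2,452:490:2])
```

```text
254 132 [0.6598 0.179  0.112 ]
260 199 [0.5745 0.1722 0.086 ]
262 260 [0.492  0.1666 0.099 ]
470 232 [ 0.5325 -0.1051  0.112 ]
433 188 [ 0.5925 -0.0622  0.09  ]
418 261 [ 0.4935 -0.0423  0.09  ]
518 200 [ 0.5779 -0.1776  0.09  ]
507 279 [ 0.471  -0.1623  0.09  ]
65 ((470.6756896972656, 231.05409240722656), (16.61585235595703, 9.998918533325195), 53.97262954711914) 87.5
80 ((470.80767822265625, 230.96156311035156), (18.027755737304688, 10.816654205322266), 56.30992889404297) 121.0
95 ((470.9999694824219, 230.99996948242188), (18.85980796813965, 12.203404426574707), 56.3099365234375) 152.5
[[126 126 128 131 131 129 129 127 127 127 128 127 126 127 127 129 128 128
  125]
 [129 131 130 132 131 128 128 126 129 127 128 128 130 127 127 128 127 128
  126]
 [130 131 130 130 129 127 127 128 122  99 119 129 126 125 128 126 128 128
  127]
 [105 132 131 128 127 128 128 111  79  61  96 125 126 127 125 127 127 127
  127]
 [ 79 126 127 128 128 123 109  88  61  56  66 105 125 126 126 125 126 127
  127]
 [114 127 128 129 122 105 105 107  86  56  58  76 117 129 125 125 127 127
  126]
 [128 128 129 129 1
[... 172 characters left out ...]
 107  95  60  57  53  53  74 118 128 125 122
  124]
 [130 130 129 128 130 128 123 111  90  61  63  56  52  56  83 119 123 125
  124]
 [130 130 130 127 127 127 128 115  81  59  60  58  57  63  85 118 124 124
  122]
 [130 130 130 128 128 126 125 124 101  63  58  56  72 101 119 125 123 121
  119]
 [128 130 130 130 127 126 127 129 123  84  61  85 113 123 125 123 123 126
  125]
 [111 130 130 129 128 127 128 128 128 116 101 118 126 124 123 125 126 127
  126]
 [102 119 129 128 129 130 128 127 125 125 124 124 123 123 124 126 127 125
  127]
 [124 112 127 129 129 129 126 125 125 124 124 124 125 127 127 127 127 125
  122]
 [111 119 110 129 129 130 122 124 127 122 125 126 125 127 127 128 122 128
  124]]
```

View pics/crop1.png

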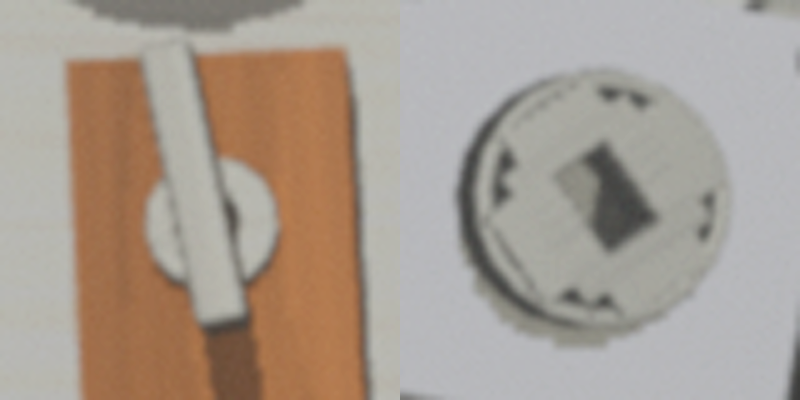

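The crop shows the bar running from (166,45) to (224,322) in crop pixels. That puts it at about 11.6° from world x. The slot's corners are (555,180), (603,142), (657,215) and (610,252). Its size, about 23.6 × 16 mm, fits, and its long axis is at about 37° in world. Now moving above the key.

carry_out([
  [1,0.62,-0.673,0.05,0,0,0.457],
  [1,0.62,-0.673,0.05,0,0,0.457],
  [1,0.62,-0.673,0.05,0,0,0.457],
  [1,0.62,-0.673,0.05,0,0,0.457],
  [1,0.62,-0.673,0.05,0,0,0.457],
  [1,0.62,-0.673,0.05,0,0,0.457],
  [1,0.62,-0.673,0.05,0,0,0.457],
  [1,0.62,-0.673,0.05,0,0,0.457],
  [1,0.62,-0.673,0.05,0,0,0.457],
  [1,0.62,-0.673,0.05,0,0,0.457],
  [1,0.62,-0.673,0.05,0,0,0.457],
  [1,0.62,-0.673,0.05,0,0,0.457],
  [1,0,0,0,0,0,0],
  [1,0,0,0,0,0,0],
  [1,0,0,0,0,0,0],
])

```text
time: 1.6
ee_pos: [0.6576, 0.181, 0.2562]
tcp_rot: [0.318, -3.124, -0.002]
force: [0.1, 0.9, 0.2]
width: 0.0919
finger_force: 0.0
```

```bash
cat >> h.py <<'E'
from scipy.spatial.transform import Rotation as Ro
def st():
    s=sense(); M=Ro.from_rotvec(s['tcp_rot']).as_matrix()
    print('t',round(float(s['time']),2),'p',s['ee_pos'].round(4),'xang',np.degrees(np.arctan2(M[1,0],M[0,0])).round(2),'zax',M[:,2].round(3),'F',s['force'].round(1),'M',s['wrist_torque'].round(2),'w',float(s['width']).__round__(4),'ff',round(float(s['finger_force']),1),'q',s['joint_positions'].round(2)); return s
E
python3 - <<'E'
from h import *
import pickle
st(); g=snap('wrist','w1.png'); pickle.dump(g,open('w1.pkl','wb')); 
d=pickle.load(open('d0.pkl','rb'))['top']
print('collar top',ray(d,257.2,139.0,.066),'bar',ray(d,253.6,131.2,.112),'hub',ray(d,470.85,231.05,.112))
# bar edges line: direction
p,q=ray(d,215+166.5/5,95+45/5,.112),ray(d,215+223.5/5,95+321.5/5,.112); v=p-q; print('bar ang',np.degrees(np.arctan2(v[1],v[0])),np.linalg.norm(v))
c=[ray(d,430+(x-400)/5,192+y/5,.112) for x,y in [(555,180),(603,142),(657,215),(610,252)]]
v=c[1]-c[2];w=c[0]-c[3]; print('slot',np.degrees(np.arctan2(v[1],v[0])),np.degrees(np.arctan2(w[1],w[0])),np.linalg.norm(v),np.linalg.norm(w),np.linalg.norm(c[0]-c[1]))
im=d['pixels'];hsv=cv2.cvtColor(im,cv2.COLOR_RGB2HSV)
print('plate',hsv[190,440],'tbl',hsv[350,460])
print('proj key in wrist',proj(g,[.66,.178,.112]))
E
```

```text
t 1.6 p [0.6576 0.181  0.2562] xang -168.39 zax [-0.002  0.001 -1.   ] F [0.1 0.9 0.2] M [ 0.11  0.02 -0.05] w 0.0919 ff 0.0 q [-0.03  0.53 -0.41  1.43  0.22  1.23  1.31]
collar top [0.66143598 0.17987156 0.066     ] bar [0.66084674 0.17955309 0.112     ] hub [ 0.53377069 -0.10624183  0.112     ]
bar ang 12.637623763953037 0.07488247424165397
slot 36.79669329531826 37.73832191580579 0.023575445872483385 0.023503732026960766 0.01612358284942474
plate [120   5 145] tbl [ 30  11 143]
proj key in wrist [311.52049947 228.80899312]
```

View pics/w1.png

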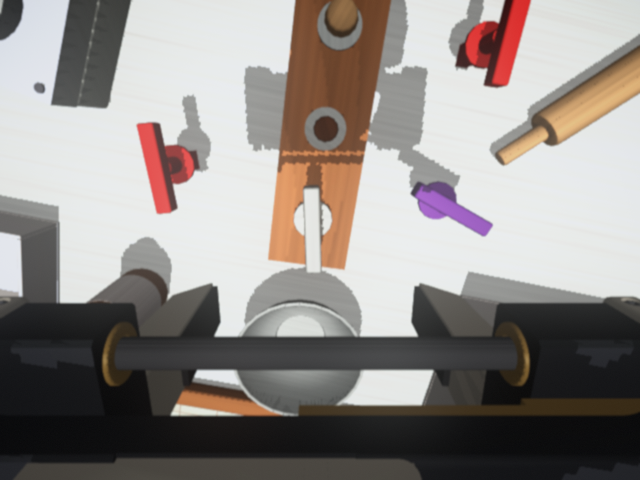

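The bar is at (313,230) in the wrist view, which agrees with the top-view estimate (0.661, 0.1795) and an angle of about 12.6–13°. The fingers straddle it, so I'll descend and grip.

carry_out([
  [1,0.06,-0.03,-0.5,0,0,0.16],
  [1,0,0,-0.5,0,0,0],
  [1,0,0,-0.5,0,0,0],
  [1,0,0,-0.5,0,0,0],
  [1,0,0,-0.5,0,0,0],
  [1,0,0,-0.5,0,0,0],
  [1,0,0,-0.44,0,0,0],
  [1,0,0,0,0,0,0],
  [1,0,0,0,0,0,0],
])

```text
time: 2.55
ee_pos: [0.6609, 0.1796, 0.085]
tcp_rot: [0.349, -3.121, -0.001]
force: [1.2, 0.4, 0.5]
width: 0.0918
finger_force: 0.0
```

carry_out([
  [0,0,0,0,0,0,0],
  [0,0,0,0,0,0,0],
  [0,0,0,0,0,0,0],
  [0,0,0,0,0,0,0],
  [0,0,0,0,0,0,0],
  [0,0,0,0,0,0,0],
  [0,0,0,0,0,0,0],
  [0,0,0,0,0,0,0],
])

```text
time: 3.35
ee_pos: [0.6616, 0.178, 0.0847]
tcp_rot: [0.346, -3.122, -0.0]
force: [0.4, -0.6, -0.4]
width: 0.0324
finger_force: 0.0
```

```bash
python3 -c "
from h import *
st()"
```

```text
t 3.35 p [0.6616 0.178  0.0847] xang -167.36 zax [-0.  0. -1.] F [ 0.4 -0.6 -0.4] M [-0.01  0.01  0.07] w 0.0324 ff 0.0 q [-0.05  0.71 -0.37  1.56  0.29  0.93  1.28]
```

carry_out([
  [0,0,0,0,0,0,0],
  [0,0,0,0,0,0,0],
  [0,0,0,0,0,0,0],
  [0,0,0,0,0,0,0],
  [0,0,0,0,0,0,0],
  [0,0,0,0,0,0,0],
])

```text
time: 3.95
ee_pos: [0.6616, 0.1783, 0.0847]
tcp_rot: [0.346, -3.122, -0.001]
force: [-0.3, 2.4, -1.0]
width: 0.0145
finger_force: 30.0
```

```bash
python3 -c "
from h import *
st()"
```

```text
t 3.95 p [0.6616 0.1783 0.0847] xang -167.36 zax [-0.  0. -1.] F [-0.3  2.4 -1. ] M [ 0.3   0.03 -0.09] w 0.0145 ff 30.0 q [-0.05  0.71 -0.37  1.56  0.29  0.93  1.28]
```

carry_out([
  [0,0,0,0.2,0,0,0],
  [0,0,0,0.3,0,0,0],
  [0,0,0,0.4,0,0,0],
  [0,0,0,0.4,0,0,0],
  [0,0,0,0.4,0,0,0],
  [0,0,0,0.4,0,0,0],
  [0,0,0,0.4,0,0,0],
  [0,0,0,0.4,0,0,0],
  [0,0,0,0.3,0,0,0],
  [0,0,0,0.1,0,0,0],
  [0,0,0,0,0,0,0],
  [0,0,0,0,0,0,0],
])

```text
time: 5.15
ee_pos: [0.6611, 0.1777, 0.2488]
tcp_rot: [0.345, -3.121, 0.001]
force: [-0.2, -0.0, -1.1]
width: 0.0143
finger_force: 30.0
```

```bash
python3 -c "
from h import *
st()
g=snap('wrist','w2.png'); p=cv2.imread('pics/w2.png'); cv2.imwrite('pics/w2c.png',p[200:,120:520])"
```

```text
t 5.15 p [0.6611 0.1777 0.2488] xang -167.37 zax [-0.001 -0.001 -1.   ] F [-0.2 -0.  -1.1] M [ 0.08 -0.02  0.03] w 0.0143 ff 30.0 q [-0.03  0.54 -0.41  1.43  0.22  1.22  1.33]
```

View pics/w2c.png

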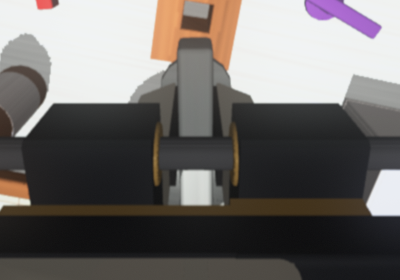

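The key is held square, with the bar's near end at full-frame (315,238), and it is clear of the holder. Next I'll move to 60 mm behind the hub, turn to the slot's angle and look.

carry_out([
  [0,-0.16,-0.495,0,0,0,0.358],
  [0,-0.16,-0.495,0,0,0,0.358],
  [0,-0.16,-0.495,0,0,0,0.358],
  [0,-0.16,-0.495,0,0,0,0.358],
  [0,-0.16,-0.495,0,0,0,0.358],
  [0,-0.16,-0.495,0,0,0,0.358],
  [0,-0.16,-0.495,0,0,0,0.358],
  [0,-0.16,-0.495,0,0,0,0.358],
  [0,-0.16,-0.495,0,0,0,0.358],
  [0,-0.16,-0.495,0,0,0,0.358],
  [0,0,0,0,0,0,0],
  [0,0,0,0,0,0,0],
  [0,0,0,0,0,0,0],
])

```text
time: 6.5
ee_pos: [0.5816, -0.0681, 0.2493]
tcp_rot: [1.005, -2.976, -0.002]
force: [0.7, 0.5, -1.8]
width: 0.0147
finger_force: 30.0
```

```bash
python3 -c "
from h import *
import pickle
s=st()
g=snap('wrist','w3.png'); e=snap('scene','s3.png'); pickle.dump((g,e,s),open('w3.pkl','wb'))
print('hub->',proj(g,[.5338,-.1062,.112]),proj(e,[.5338,-.1062,.112]),'tip',proj(e,s['ee_pos']+[0,0,-.074]),'bar',proj(e,s['ee_pos']+[0,0,.019]), proj(g,s['ee_pos']+[-.038*.795,-.038*.606,.028]))
a=cv2.resize(cv2.imread('pics/w3.png')[60:300,190:460],(540,480)); 
b=cv2.imread('pics/s3.png')[130:330,100:300]; b=cv2.resize(b,(480,480))
cv2.imwrite('pics/c3.png',np.hstack([a,b])[:,:800]) if 0 else cv2.imwrite('pics/c3.png',np.hstack([a[:, :400+0],b[:,80:480]]))
"
```

```text
t 6.5 p [ 0.5816 -0.0681  0.2493] xang -142.69 zax [-0.001  0.001 -1.   ] F [ 0.7  0.5 -1.8] M [0.12 0.04 0.  ] w 0.0147 ff 30.0 q [ 0.43  0.37 -0.46  1.69  0.18  1.12  2.14]
hub-> [313.69379278 153.50040057] [173.71441341 241.48438986] tip [188.80764222 230.54326907] bar [173.56821973 166.80066718] [316.08429177 246.85932875]
```

View pics/c3.png

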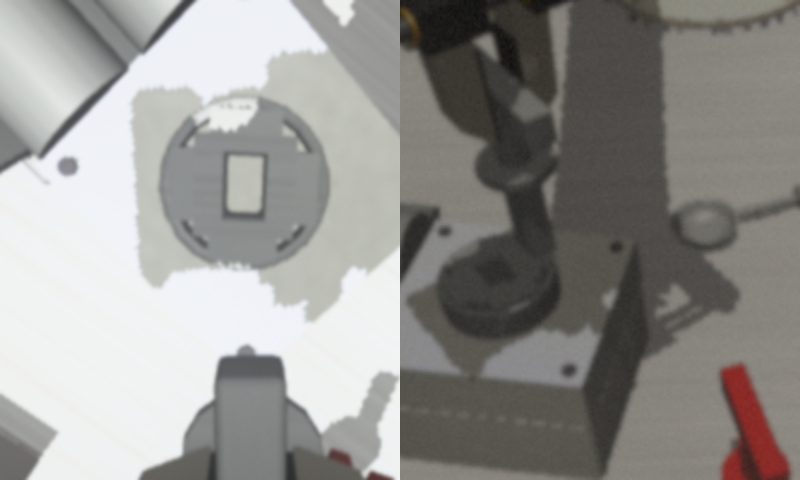

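The wrist crop shows the slot centred at full-frame (312,152), tilted about 2° from the bar. The bar's upper end edge is at about row 249.5. The scene crop shows the key tip hanging just behind the hub. Now computing the offset.

```bash
python3 -c "
from h import *
import pickle
g,e,s=pickle.load(open('w3.pkl','rb'))
P=s['ee_pos']
for u,v in [(312,152),(312.3,151)]: print(ray(g,u,v,.112))
be=ray(g,315.25,249.7,P[2]+.028); ex=np.array([np.cos(np.radians(-142.69)),np.sin(np.radians(-142.69)),0]); ey=np.array([ex[1],-ex[0],0])
print('bar end rel',(be-P)@ex,(be-P)@ey)
c=[ray(g,190+x/2,60+y/2,.112) for x,y in [(223,152),(267,153),(264,217),(221,214)]]
a=lambda v:np.degrees(np.arctan2(v[1],v[0]))
print(a(c[3]-c[0]),a(c[2]-c[1]),np.linalg.norm(c[3]-c[0]),np.linalg.norm(c[1]-c[0]))
"
```

```text
[ 0.53369268 -0.10794788  0.112     ]
[ 0.53294337 -0.10822151  0.112     ]
bar end rel 0.036870449534685934 -0.00031519925829235837
34.770585582783326 34.912045556402774 0.023640433821141865 0.017020736197865954
```

carry_out([
  [0,-0.25,-0.2,0,0,0,-0.11],
  [0,-0.25,-0.2,0,0,0,-0.11],
  [0,-0.25,-0.2,0,0,0,0],
  [0,-0.22,-0.19,0,0,0,0],
  [0,0,0,-0.32,0,0,0],
  [0,0,0,-0.32,0,0,0],
  [0,0,0,-0.32,0,0,0],
  [0,0,0,0,0,0,0],
  [0,0,0,0,0,0,0],
])

```text
time: 7.5
ee_pos: [0.5327, -0.1096, 0.2021]
tcp_rot: [0.963, -2.99, 0.0]
force: [-0.3, 1.0, -1.6]
width: 0.0149
finger_force: 30.0
```

```bash
python3 -c "
from h import *
import pickle
s=st()
e=snap('scene','s4.png'); pickle.dump((e,s),open('s4.pkl','wb'))
P=s['ee_pos']
print('hub',proj(e,[.5336,-.1072,.112]),'tip',proj(e,P+[0,0,-.074]))
b=cv2.imread('pics/s4.png')[185:285,110:230]; b=cv2.resize(b,(720,600),interpolation=cv2.INTER_CUBIC)
cv2.imwrite('pics/c4.png',np.clip(b*1.7,0,255).astype(np.uint8))
"
```

```text
t 7.5 p [ 0.5327 -0.1096  0.2021] xang -144.31 zax [-0. -0. -1.] F [-0.3  1.  -1.6] M [ 0.08 -0.01 -0.05] w 0.0149 ff 30.0 q [ 0.51  0.34 -0.44  1.84  0.17  1.    2.2 ]
hub [173.00563502 241.40615273] tip [168.97634937 232.49242025]
```

View pics/c4.png

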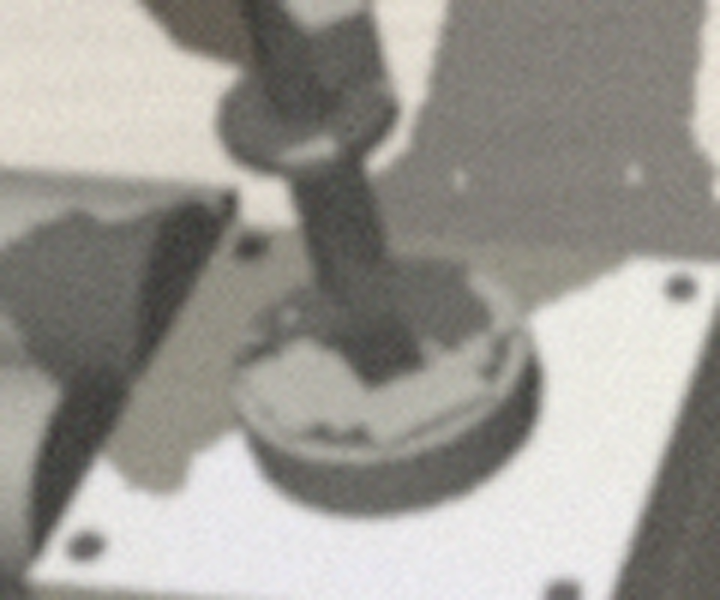

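The scene crop shows the shaft hanging above the slot, with its lower end near crop (385,380). The measured TCP is 2 mm off in y, so I'll correct that and descend gently.

carry_out([
  [0,0.01,0.04,-0.1,0,0,0],
  [0,0,0,-0.1,0,0,0],
  [0,0,0,-0.08,0,0,0],
  [0,0,0,-0.04,0,0,0],
  [0,0,0,-0.02,0,0,0],
  [0,0,0,-0.02,0,0,0],
  [0,0,0,0,0,0,0],
])

```text
time: 8.25
ee_pos: [0.5337, -0.1069, 0.1837]
tcp_rot: [0.964, -2.99, -0.0]
force: [0.2, 0.2, -1.6]
width: 0.0149
finger_force: 30.0
```

carry_out([
  [0,0,0,-0.02,0,0,0],
  [0,0,0,-0.02,0,0,0],
  [0,0,0,0,0,0,0],
])

```text
time: 8.55
ee_pos: [0.5337, -0.107, 0.1817]
tcp_rot: [0.964, -2.99, 0.0]
force: [-0.0, 0.2, -1.9]
width: 0.0145
finger_force: 30.0
```

```bash
python3 -c "
from h import *
st()"
```

```text
t 8.55 p [ 0.5337 -0.107   0.1817] xang -144.27 zax [-0. -0. -1.] F [-0.   0.2 -1.9] M [ 0.05 -0.09 -0.01] w 0.0145 ff 30.0 q [ 0.5   0.36 -0.43  1.86  0.18  0.95  2.18]
```

The tip is already about 4 mm below the hub's top with no contact, so I'll keep going in small steps.

carry_out([
  [0,0,0,-0.03,0,0,0],
  [0,0,0,-0.03,0,0,0],
  [0,0,0,-0.03,0,0,0],
  [0,0,0,0,0,0,0],
])

```text
time: 8.95
ee_pos: [0.5336, -0.107, 0.177]
tcp_rot: [0.964, -2.99, -0.0]
force: [0.0, -0.0, -1.9]
width: 0.0145
finger_force: 30.0
```

carry_out([
  [0,0,0,-0.03,0,0,0],
  [0,0,0,-0.03,0,0,0],
  [0,0,0,-0.03,0,0,0],
  [0,0,0,-0.03,0,0,0],
  [0,0,0,0,0,0,0],
])

```text
time: 9.45
ee_pos: [0.5336, -0.107, 0.171]
tcp_rot: [0.964, -2.99, -0.0]
force: [-0.1, 0.3, -2.5]
width: 0.0147
finger_force: 30.0
```

```bash
python3 -c "
from h import *
st()"
```

```text
t 9.45 p [ 0.5336 -0.107   0.171 ] xang -144.27 zax [-0.  0. -1.] F [-0.1  0.3 -2.5] M [0.03 0.05 0.01] w 0.0147 ff 30.0 q [ 0.5   0.38 -0.43  1.87  0.19  0.93  2.18]
```

carry_out([
  [0,0,0,-0.05,0,0,0],
  [0,0,0,-0.05,0,0,0],
  [0,0,0,-0.05,0,0,0],
  [0,0,0,-0.05,0,0,0],
  [0,0,0,-0.05,0,0,0],
  [0,0,0,-0.05,0,0,0],
  [0,0,0,0,0,0,0],
])

```text
time: 10.15
ee_pos: [0.5335, -0.107, 0.1558]
tcp_rot: [0.964, -2.99, -0.0]
force: [-0.0, -0.3, -1.5]
width: 0.0147
finger_force: 30.0
```

carry_out([
  [0,0,0,-0.05,0,0,0],
  [0,0,0,-0.05,0,0,0],
  [0,0,0,-0.05,0,0,0],
  [0,0,0,-0.05,0,0,0],
  [0,0,0,-0.03,0,0,0],
  [0,0,0,0,0,0,0],
])

```text
time: 10.75
ee_pos: [0.5335, -0.107, 0.1444]
tcp_rot: [0.964, -2.99, -0.0]
force: [0.2, -0.5, -1.8]
width: 0.0148
finger_force: 30.0
```

carry_out([
  [0,0,0,-0.03,0,0,0],
  [0,0,0,-0.03,0,0,0],
  [0,0,0,0,0,0,0],
])

```text
time: 11.05
ee_pos: [0.5336, -0.1069, 0.1415]
tcp_rot: [0.964, -2.99, -0.0]
force: [-0.5, 0.2, -2.3]
width: 0.0148
finger_force: 30.0
```

```bash
python3 -c "
from h import *
st()"
```

```text
t 11.05 p [ 0.5336 -0.1069  0.1415] xang -144.26 zax [-0.  0. -1.] F [-0.5  0.2 -2.3] M [ 0.03  0.02 -0.01] w 0.0148 ff 30.0 q [ 0.49  0.42 -0.42  1.89  0.22  0.88  2.16]
```

carry_out([
  [0,0,0,-0.04,0,0,0],
  [0,0,0,-0.03,0,0,0],
  [0,0,0,0,0,0,0],
])

```text
time: 11.35
ee_pos: [0.5335, -0.1069, 0.138]
tcp_rot: [0.964, -2.99, -0.0]
force: [0.4, -0.4, -2.1]
width: 0.0143
finger_force: 30.0
```

carry_out([
  [0,0,0,-0.02,0,0,0],
  [0,0,0,0,0,0,0],
])

```text
time: 11.55
ee_pos: [0.5336, -0.1069, 0.1371]
tcp_rot: [0.964, -2.99, -0.0]
force: [-0.4, -0.3, -1.7]
width: 0.0147
finger_force: 30.0
```

carry_out([
  [0,0,0,-0.02,0,0,0],
  [0,0,0,0,0,0,0],
])

```text
time: 11.75
ee_pos: [0.5338, -0.1069, 0.1366]
tcp_rot: [-0.964, 2.99, -0.0]
force: [-1.8, -0.4, 2.3]
width: 0.0144
finger_force: 30.0
```

The collar is seated at z 0.1366 with about 4 N of contact. Next I'll turn clockwise.

carry_out([
  [0,0,0,0,0,0,-0.4],
  [0,0,0,0,0,0,-0.4],
  [0,0,0,0,0,0,-0.4],
  [0,0,0,0,0,0,-0.4],
  [0,0,0,0,0,0,0],
])

```text
time: 12.25
ee_pos: [0.5341, -0.1074, 0.1366]
tcp_rot: [-0.672, 3.068, -0.002]
force: [0.7, -1.5, 0.7]
width: 0.0148
finger_force: 30.0
```

```bash
python3 -c "
from h import *
st()"
```

```text
t 12.25 p [ 0.5341 -0.1074  0.1366] xang -155.29 zax [ 0.001 -0.001 -1.   ] F [ 0.7 -1.5  0.7] M [-0.25  0.03  0.03] w 0.0148 ff 30.0 q [ 0.45  0.42 -0.37  1.9   0.2   0.86  1.98]
```

carry_out([
  [0,0,0,0,0,0,-0.4],
  [0,0,0,0,0,0,-0.4],
  [0,0,0,0,0,0,-0.4],
  [0,0,0,0,0,0,-0.4],
])

```text
time: 12.65
ee_pos: [0.534, -0.1073, 0.1366]
tcp_rot: [-0.376, 3.118, -0.001]
force: [0.7, -0.3, 1.7]
width: 0.0149
finger_force: 30.2
```

```bash
python3 -c "
from h import *
st()"
```

```text
t 12.65 p [ 0.534  -0.1073  0.1366] xang -166.25 zax [ 0.001 -0.001 -1.   ] F [ 0.7 -0.3  1.7] M [-0.18  0.05  0.25] w 0.0149 ff 30.2 q [ 0.42  0.41 -0.33  1.9   0.17  0.86  1.81]
```

carry_out([
  [0,0,0,0,0,0,-0.3],
  [0,0,0,0,0,0,-0.3],
  [0,0,0,0,0,0,-0.3],
  [0,0,0,0,0,0,-0.3],
])

```text
time: 13.05
ee_pos: [0.534, -0.1072, 0.1366]
tcp_rot: [-0.152, 3.137, -0.001]
force: [0.5, -1.6, 0.9]
width: 0.0144
finger_force: 30.2
```

```bash
python3 -c "
from h import *
st()"
```

```text
t 13.05 p [ 0.534  -0.1072  0.1366] xang -174.47 zax [ 0.001 -0.001 -1.   ] F [ 0.5 -1.6  0.9] M [-0.16  0.09  0.33] w 0.0144 ff 30.2 q [ 0.39  0.41 -0.3   1.9   0.16  0.85  1.68]
```

carry_out([
  [0,0,0,0,0,0,-0.3],
  [0,0,0,0,0,0,-0.3],
  [0,0,0,0,0,0,-0.3],
  [0,0,0,0,0,0,-0.3],
])

```text
time: 13.45
ee_pos: [0.5341, -0.1071, 0.1366]
tcp_rot: [0.074, 3.14, -0.001]
force: [0.1, -0.0, 0.8]
width: 0.0146
finger_force: 30.2
```

```bash
python3 -c "
from h import *
st()"
```

```text
t 13.45 p [ 0.5341 -0.1071  0.1366] xang 177.28 zax [ 0.001 -0.    -1.   ] F [ 0.1 -0.   0.8] M [-0.16  0.04  0.31] w 0.0146 ff 30.2 q [ 0.37  0.41 -0.27  1.9   0.14  0.85  1.55]
```

carry_out([
  [0,0,0,0,0,0,-0.2],
  [0,0,0,0,0,0,-0.2],
])

```text
time: 13.65
ee_pos: [0.534, -0.107, 0.1365]
tcp_rot: [0.151, 3.137, -0.0]
force: [-0.2, -1.3, 1.4]
width: 0.0149
finger_force: 30.2
```

```bash
python3 -c "
from h import *
st()"
```

```text
t 13.65 p [ 0.534  -0.107   0.1365] xang 174.48 zax [ 0.001 -0.    -1.   ] F [-0.2 -1.3  1.4] M [-0.19  0.06  0.31] w 0.0149 ff 30.2 q [ 0.36  0.4  -0.26  1.9   0.14  0.85  1.5 ]
```

carry_out([
  [0,0,0,0,0,0,-0.2],
  [0,0,0,0,0,0,-0.2],
])

```text
time: 13.85
ee_pos: [0.5341, -0.107, 0.1365]
tcp_rot: [0.229, 3.132, -0.0]
force: [0.6, -2.0, 3.3]
width: 0.0146
finger_force: 30.2
```

```bash
python3 -c "
from h import *
st()"
```

```text
t 13.85 p [ 0.5341 -0.107   0.1365] xang 171.66 zax [ 0.001 -0.    -1.   ] F [ 0.6 -2.   3.3] M [-0.19 -0.03  0.35] w 0.0146 ff 30.2 q [ 0.35  0.4  -0.25  1.9   0.13  0.85  1.46]
```

carry_out([
  [0,0,0,0,0,0,-0.2],
  [0,0,0,0,0,0,0],
])

```text
time: 14.05
ee_pos: [0.534, -0.107, 0.1365]
tcp_rot: [0.265, 3.13, -0.0]
force: [0.2, -0.6, 3.1]
width: 0.0152
finger_force: 30.1
```

```bash
python3 -c "
from h import *
st()"
```

```text
t 14.05 p [ 0.534  -0.107   0.1365] xang 170.31 zax [ 0.001 -0.    -1.   ] F [ 0.2 -0.6  3.1] M [-0.18 -0.08  0.29] w 0.0152 ff 30.1 q [ 0.35  0.4  -0.25  1.9   0.13  0.85  1.44]
```

carry_out([
  [0,0,0,0,0,0,-0.2],
  [0,0,0,0,0,0,0],
])

```text
time: 14.25
ee_pos: [0.5341, -0.107, 0.1365]
tcp_rot: [0.303, 3.126, -0.0]
force: [0.6, -1.8, 4.7]
width: 0.0148
finger_force: 30.1
```

```bash
python3 -c "
from h import *
st()"
```

```text
t 14.25 p [ 0.5341 -0.107   0.1365] xang 168.93 zax [ 0.001 -0.    -1.   ] F [ 0.6 -1.8  4.7] M [-0.2  -0.14  0.31] w 0.0148 ff 30.1 q [ 0.34  0.4  -0.24  1.9   0.12  0.85  1.42]
```

carry_out([
  [0,0,0,0,0,0,-0.2],
  [0,0,0,0,0,0,0],
])

```text
time: 14.45
ee_pos: [0.5341, -0.107, 0.1365]
tcp_rot: [0.341, 3.122, -0.0]
force: [1.4, -2.0, 5.1]
width: 0.0145
finger_force: 30.1
```

```bash
python3 -c "
from h import *
st()"
```

```text
t 14.45 p [ 0.5341 -0.107   0.1365] xang 167.55 zax [ 0.001 -0.    -1.   ] F [ 1.4 -2.   5.1] M [-0.19 -0.16  0.23] w 0.0145 ff 30.1 q [ 0.34  0.4  -0.24  1.9   0.12  0.85  1.4 ]
```

carry_out([
  [0,0,0,0,0,0,-0.2],
  [0,0,0,0,0,0,0],
])

```text
time: 14.65
ee_pos: [0.5341, -0.107, 0.1365]
tcp_rot: [0.378, 3.118, -0.0]
force: [1.6, -1.1, 4.4]
width: 0.0147
finger_force: 30.1
```

```bash
python3 -c "
from h import *
import pickle
st()
d=pickle.load(open('d0.pkl','rb'))['top']
gr=cv2.cvtColor(d['pixels'],cv2.COLOR_RGB2GRAY)[170:310,400:640]
for l in cv2.createLineSegmentDetector().detect(gr)[0][:,0]:
  p,q=ray(d,l[0]+400,l[1]+170,.1),ray(d,l[2]+400,l[3]+170,.1); v=q-p; v=v if v[1]>0 else -v
  if np.linalg.norm(v)>.05: print(l.round()+[400,170,400,170],np.degrees(np.arctan2(v[1],v[0])-np.pi/2).round(2))
"
```

```text
t 14.65 p [ 0.5341 -0.107   0.1365] xang 166.17 zax [ 0.001 -0.    -1.   ] F [ 1.6 -1.1  4.4] M [-0.19 -0.2   0.25] w 0.0147 ff 30.1 q [ 0.34  0.4  -0.23  1.9   0.12  0.85  1.37]
[504. 285. 520. 199.] 79.85
[412. 266. 505. 285.] -10.44
[400. 260. 412. 190.] 80.14
[425. 182. 410. 267.] 79.75
[530. 186. 638. 207.] -10.23
[528. 179. 638. 201.] -10.23
[603. 309. 505. 290.] -10.09
[638. 224. 525. 202.] -10.32
[638. 263. 515. 239.] -10.22
[511. 280. 639. 305.] -10.01
[549. 242. 622. 256.] -10.17
[638. 270. 518. 247.] -10.22
```

The roller edges give a sheeter yaw of -10.2°. The key is at -13.8°, which fits play plus the stop. I'll make a few more small steps to feel the stop.

carry_out([
  [0,0,0,0,0,0,-0.15],
  [0,0,0,0,0,0,0],
])

```text
time: 14.85
ee_pos: [0.5341, -0.107, 0.1365]
tcp_rot: [0.406, 3.114, 0.0]
force: [0.1, -0.9, 4.1]
width: 0.0143
finger_force: 30.1
```

```bash
python3 -c "
from h import *
st()"
```

```text
t 14.85 p [ 0.5341 -0.107   0.1365] xang 165.15 zax [ 0.001 -0.    -1.   ] F [ 0.1 -0.9  4.1] M [-0.16 -0.2   0.25] w 0.0143 ff 30.1 q [ 0.33  0.4  -0.23  1.9   0.12  0.85  1.36]
```

carry_out([
  [0,0,0,0,0,0,-0.15],
  [0,0,0,0,0,0,0],
])

```text
time: 15.05
ee_pos: [0.5341, -0.1069, 0.1365]
tcp_rot: [0.434, 3.111, 0.0]
force: [1.0, -0.9, 5.4]
width: 0.0146
finger_force: 30.1
```

```bash
python3 -c "
from h import *
st()"
```

```text
t 15.05 p [ 0.5341 -0.1069  0.1365] xang 164.12 zax [ 0.001 -0.    -1.   ] F [ 1.  -0.9  5.4] M [-0.19 -0.27  0.2 ] w 0.0146 ff 30.1 q [ 0.33  0.4  -0.22  1.9   0.12  0.85  1.34]
```

carry_out([
  [0,0,0,0,0,0,-0.15],
  [0,0,0,0,0,0,0],
])

```text
time: 15.25
ee_pos: [0.5341, -0.1069, 0.1365]
tcp_rot: [0.462, 3.107, 0.0]
force: [1.3, -1.0, 4.7]
width: 0.0149
finger_force: 30.1
```

```bash
python3 -c "
from h import *
st()"
```

```text
t 15.25 p [ 0.5341 -0.1069  0.1365] xang 163.09 zax [ 0.001 -0.    -1.   ] F [ 1.3 -1.   4.7] M [-0.22 -0.16  0.24] w 0.0149 ff 30.1 q [ 0.33  0.4  -0.22  1.9   0.11  0.85  1.33]
```

carry_out([
  [0,0,0,0,0,0,-0.1],
  [0,0,0,0,0,0,0],
])

```text
time: 15.45
ee_pos: [0.5341, -0.1069, 0.1365]
tcp_rot: [0.48, 3.104, 0.0]
force: [1.5, 0.4, 6.2]
width: 0.0146
finger_force: 30.1
```

```bash
python3 -c "
from h import *
st()"
```

```text
t 15.45 p [ 0.5341 -0.1069  0.1365] xang 162.41 zax [ 0.001 -0.    -1.   ] F [1.5 0.4 6.2] M [-0.16 -0.24  0.3 ] w 0.0146 ff 30.1 q [ 0.32  0.4  -0.22  1.9   0.11  0.85  1.31]
```

```bash
python3 -c "
from h import *
import pickle
s=st()
g=snap('wrist','w5.png'); pickle.dump((g,s),open('w5.pkl','wb'))
cv2.imwrite('pics/w5c.png',cv2.resize(cv2.imread('pics/w5.png')[150:390,170:470],(750,600),interpolation=cv2.INTER_CUBIC))
"
```

```text
t 15.45 p [ 0.5341 -0.1069  0.1365] xang 162.41 zax [ 0.001 -0.    -1.   ] F [1.5 0.4 6.2] M [-0.16 -0.24  0.3 ] w 0.0146 ff 30.1 q [ 0.32  0.4  -0.22  1.9   0.11  0.85  1.31]
```

View pics/w5c.png

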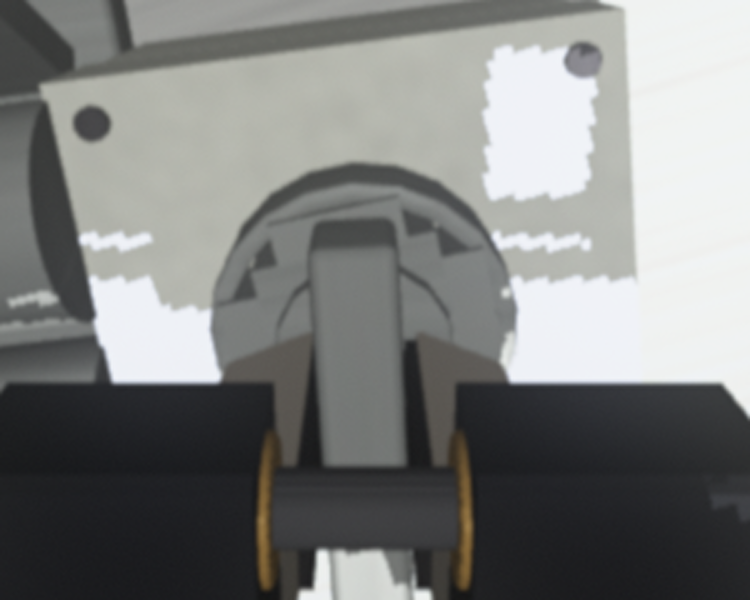

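The bar lags the gripper by about 2.5°, so it sits near -15°, about 5° past the sheeter's x axis and well within tolerance. One more light press to confirm the stop.

carry_out([
  [0,0,0,0,0,0,-0.15],
  [0,0,0,0,0,0,-0.15],
])

```text
time: 15.7
ee_pos: [0.5341, -0.1069, 0.1365]
tcp_rot: [0.536, 3.095, 0.0]
force: [1.1, -0.8, 5.1]
width: 0.0145
finger_force: 30.1
```

```bash
python3 -c "
from h import *
import pickle
g0,_=pickle.load(open('w5.pkl','rb'))
st(); g=snap('wrist','w6.png')
for k in (g0,g):
  gr=cv2.cvtColor(k['pixels'],cv2.COLOR_RGB2GRAY)[240:340,280:345]
  for l in cv2.createLineSegmentDetector().detect(gr)[0][:,0]:
    v=np.array([l[2]-l[0],l[3]-l[1]]); v=v*np.sign(v[1])
    if np.hypot(*v)>30 : print((l+[280,240,280,240]).round(1), np.degrees(np.arctan2(v[0],v[1])).round(2))
  print()
"
```

```text
t 15.7 p [ 0.5341 -0.1069  0.1365] xang 160.33 zax [ 0.001  0.    -1.   ] F [ 1.1 -0.8  5.1] M [-0.11 -0.2   0.29] w 0.0145 ff 30.1 q [ 0.32  0.4  -0.21  1.9   0.11  0.85  1.28]
[295.1 253.1 298.6 335.6] 2.46
[332.3 336.9 326.3 251.8] 4.01
[288.4 335.5 293.8 287. ] -6.37
[336.3 286.9 342.7 336.8] 7.24
[324.4 248.1 294.3 249.5] -87.26

[295.1 253.1 298.6 335.6] 2.46
[332.1 334.4 327.6 273. ] 4.18
[288.4 335.5 293.7 288.2] -6.44
[336.3 286.9 342.5 335.5] 7.26
[326.8 248.  294.3 249.6] -87.25
```

The bar turns with the gripper at a constant 2.5° lag. The slot play works out to about 7.6°, so the hub should be within 1° of its stop. Two more small steps.

carry_out([
  [0,0,0,0,0,0,-0.12],
  [0,0,0,0,0,0,0],
])

```text
time: 15.95
ee_pos: [0.5341, -0.1069, 0.1365]
tcp_rot: [0.558, 3.091, 0.0]
force: [1.7, -0.9, 4.2]
width: 0.0149
finger_force: 30.1
```

```bash
python3 -c "
from h import *
st()"
```

```text
t 15.95 p [ 0.5341 -0.1069  0.1365] xang 159.53 zax [ 0.001 -0.    -1.   ] F [ 1.7 -0.9  4.2] M [-0.15 -0.21  0.24] w 0.0149 ff 30.1 q [ 0.32  0.4  -0.21  1.9   0.11  0.85  1.27]
```

carry_out([
  [0,0,0,0,0,0,-0.12],
  [0,0,0,0,0,0,0],
])

```text
time: 16.15
ee_pos: [0.5341, -0.1069, 0.1365]
tcp_rot: [0.58, 3.087, 0.0]
force: [1.0, -0.8, 4.4]
width: 0.0147
finger_force: 30.1
```

```bash
python3 -c "
from h import *
st()"
```

```text
t 16.15 p [ 0.5341 -0.1069  0.1365] xang 158.7 zax [ 0.001 -0.    -1.   ] F [ 1.  -0.8  4.4] M [-0.21 -0.16  0.26] w 0.0147 ff 30.1 q [ 0.31  0.4  -0.2   1.9   0.1   0.85  1.26]
```

carry_out([
  [0,0,0,0,0,0,-0.15],
  [0,0,0,0,0,0,0],
])

```text
time: 16.35
ee_pos: [0.5341, -0.1069, 0.1365]
tcp_rot: [0.608, 3.081, 0.0]
force: [1.3, -1.5, 5.5]
width: 0.0149
finger_force: 30.1
```

```bash
python3 -c "
from h import *
st()"
```

```text
t 16.35 p [ 0.5341 -0.1069  0.1365] xang 157.67 zax [ 0.001  0.    -1.   ] F [ 1.3 -1.5  5.5] M [-0.13 -0.24  0.3 ] w 0.0149 ff 30.1 q [ 0.31  0.4  -0.2   1.9   0.1   0.85  1.24]
```

carry_out([
  [0,0,0,0,0,0,-0.15],
  [0,0,0,0,0,0,0],
])

```text
time: 16.55
ee_pos: [0.5341, -0.1069, 0.1365]
tcp_rot: [0.636, 3.076, 0.0]
force: [1.3, -0.2, 5.6]
width: 0.0149
finger_force: 30.1
```

```bash
python3 -c "
from h import *
st(); g=snap('wrist','w7.png')
gr=cv2.cvtColor(g['pixels'],cv2.COLOR_RGB2GRAY)[240:340,280:345]
for l in cv2.createLineSegmentDetector().detect(gr)[0][:,0]:
    v=np.array([l[2]-l[0],l[3]-l[1]]); v=v*np.sign(v[1])
    if np.hypot(*v)>30 : print((l+[280,240,280,240]).round(1), np.degrees(np.arctan2(v[0],v[1])).round(2))
"
```

```text
t 16.55 p [ 0.5341 -0.1069  0.1365] xang 156.64 zax [ 0.001  0.    -1.   ] F [ 1.3 -0.2  5.6] M [-0.17 -0.24  0.3 ] w 0.0149 ff 30.1 q [ 0.31  0.4  -0.2   1.9   0.1   0.85  1.22]
[300.6 336.  330.6 336. ] 89.96
[295.1 253.1 298.6 336.9] 2.44
[332.1 334.5 327.7 273. ] 4.02
[288.4 335.5 293.8 287. ] -6.38
[336.3 286.9 342.5 335.5] 7.24
[326.9 247.9 294.3 249.6] -87.03
```

```bash
python3 -c "
from h import *
a=[cv2.resize(cv2.imread(f'pics/{n}.png')[205:305,245:385],(400,286),interpolation=cv2.INTER_CUBIC) for n in ('w5','w6','w7')]
a.append(cv2.absdiff(a[0],a[2])*2)
cv2.imwrite('pics/cmp.png',np.vstack([np.hstack(a[:2]),np.hstack(a[2:])]))
"
```

```text
(no output)
```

View pics/cmp.png

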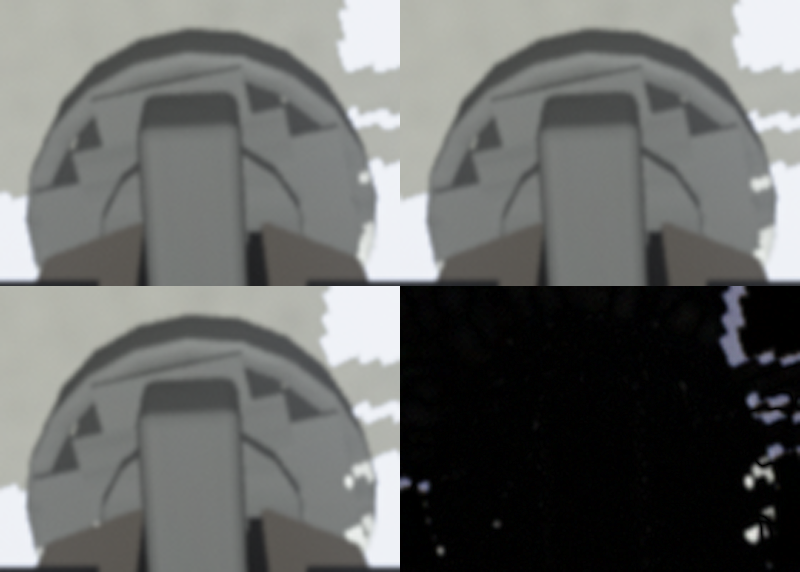

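The hub marks stay fixed relative to the tool through w5, w6 and w7, so the hub is still turning with the key and the stop hasn't been reached. I'll calibrate the bar's lag against the earlier held view.

```bash
python3 -c "
from h import *
for n in ('w2','w3','w7'):
  gr=cv2.imread(f'pics/{n}.png',0)[230:340,285:345]
  print(n)
  for l in cv2.createLineSegmentDetector().detect(gr)[0][:,0]:
    v=np.array([l[2]-l[0],l[3]-l[1]]); v=v*np.sign(v[1])
    if np.hypot(*v)>20 : print((l+[285,230,285,230]).round(1), np.degrees(np.arctan2(v[0],v[1])).round(2))
"
```

```text
w2
[299.4 237.  328.1 236.7] -89.3
[295.1 257.  298.6 237. ] -10.02
[327.  232.3 303.1 230.6] 86.09
[300.6 336.  329.4 336. ] 89.92
[331.9 335.6 330.3 251.9] 1.11
[298.7 253.1 298.5 335.6] -0.16
[288.4 335.5 294.3 286.9] -6.96
[336.3 287.  342.5 336.8] 7.17
[329.4 248.6 299.4 248.7] -89.69
w3
[295.7 258.3 298.7 238.2] -8.6
[332.2 336.9 330.4 255.6] 1.26
[300.6 336.  330.6 336. ] 89.92
[298.8 271.9 298.7 334.4] -0.1
[336.2 287.  342.4 335.6] 7.16
[288.4 335.5 294.4 286.9] -6.98
[329.4 248.6 299.4 248.9] -89.3
w7
[300.6 336.  330.6 336. ] 89.86
[295.  253.1 298.6 335.6] 2.51
[332.3 336.9 326.2 251.8] 4.09
[288.4 335.7 293.8 287. ] -6.36
[290.4 260.6 294.9 238.2] -11.35
[336.3 286.9 342.5 335.5] 7.29
[298.  237.9 324.4 236.2] -86.23
[326.9 248.  294.3 249.6] -87.12
[329.6 261.9 331.2 283.1] 4.32
[320.6 230.4 285.4 238.4] -77.14
[285.5 234.9 308.  230. ] -77.56
```

The bar lags by 2.7°, so it is at about -20.7°. Because of play in the slot, the hub trails the bar by about 8–10°, so the stop must be close. I'll press on in small steps, then turn back within the play so the bar ends square.

carry_out([
  [0,0,0,0,0,0,-0.1],
  [0,0,0,0,0,0,0],
])

```text
time: 16.8
ee_pos: [0.5341, -0.1068, 0.1365]
tcp_rot: [0.654, 3.072, 0.0]
force: [0.9, -1.1, 5.5]
width: 0.0147
finger_force: 30.3
```

```bash
python3 -c "
from h import *
st()"
```

```text
t 16.8 p [ 0.5341 -0.1068  0.1365] xang 155.97 zax [ 0.001  0.    -1.   ] F [ 0.9 -1.1  5.5] M [-0.19 -0.18  0.37] w 0.0147 ff 30.3 q [ 0.31  0.4  -0.19  1.9   0.1   0.85  1.21]
```

carry_out([
  [0,0,0,0,0,0,-0.1],
  [0,0,0,0,0,0,0],
])

```text
time: 17.0
ee_pos: [0.5341, -0.1069, 0.1365]
tcp_rot: [0.672, 3.068, 0.0]
force: [1.1, -1.2, 5.3]
width: 0.0146
finger_force: 30.4
```

```bash
python3 -c "
from h import *
st()
g=snap('wrist','w8.png')
a,b=[cv2.imread(f'pics/{n}.png',0)[205:285,245:385] for n in ('w7','w8')]
d=cv2.absdiff(a,b); m=np.zeros_like(d); cv2.circle(m,(70,80),55,255,-1); m[:,110:]=0; print('hub diff',d[m>0].mean(), (d[m>0]>10).sum())
for l in cv2.createLineSegmentDetector().detect(cv2.imread('pics/w8.png',0)[230:340,285:345])[0][:,0]:
    v=np.array([l[2]-l[0],l[3]-l[1]]); v=v*np.sign(v[1])
    if np.hypot(*v)>60 : print(np.degrees(np.arctan2(v[0],v[1])).round(2))
"
```

```text
t 17.0 p [ 0.5341 -0.1069  0.1365] xang 155.3 zax [ 0.001 -0.    -1.   ] F [ 1.1 -1.2  5.3] M [-0.12 -0.22  0.45] w 0.0146 ff 30.4 q [ 0.3   0.4  -0.19  1.9   0.1   0.85  1.2 ]
hub diff 2.6747550163322447 307
3.48
4.7
```

The stop is reached: torque rises to 0.45 N m and the hub no longer follows. I'll turn back 8.5° within the slot's play so the bar is nearer square, ease off the downward load and open.

carry_out([
  [0,0,0,0,0,0,0.31],
  [0,0,0,0,0,0,0.31],
  [0,0,0,0,0,0,0.31],
  [0,0,0,0,0,0,0.31],
  [0,0,0,0,0,0,0],
  [0,0,0,0,0,0,0],
])

```text
time: 17.65
ee_pos: [0.5339, -0.1069, 0.1365]
tcp_rot: [0.444, 3.11, 0.001]
force: [1.7, -0.6, 6.1]
width: 0.0146
finger_force: 30.0
```

```bash
python3 -c "
from h import *
st()
g=snap('wrist','w9.png')
for l in cv2.createLineSegmentDetector().detect(cv2.imread('pics/w9.png',0)[230:340,285:345])[0][:,0]:
    v=np.array([l[2]-l[0],l[3]-l[1]]); v=v*np.sign(v[1])
    if np.hypot(*v)>60 : print(np.degrees(np.arctan2(v[0],v[1])).round(2))
"
```

```text
t 17.65 p [ 0.5339 -0.1069  0.1365] xang 163.76 zax [ 0.001  0.    -1.   ] F [ 1.7 -0.6  6.1] M [-0.18 -0.19 -0.06] w 0.0146 ff 30.0 q [ 0.33  0.4  -0.22  1.9   0.11  0.85  1.34]
0.84
-0.44
```

carry_out([
  [0,0,0,0,0,0,0.2],
  [0,0,0,0.01,0,0,0.2],
  [0,0,0,0,0,0,0],
  [0.6,0,0,0,0,0,0],
  [0.6,0,0,0,0,0,0],
  [0.6,0,0,0,0,0,0],
  [0.6,0,0,0,0,0,0],
  [0.6,0,0,0,0,0,0],
  [0.6,0,0,0,0,0,0],
  [0.6,0,0,0,0,0,0],
  [0.6,0,0,0,0,0,0],
])

```text
time: 18.8
ee_pos: [0.5337, -0.1069, 0.1367]
tcp_rot: [-0.367, -3.12, -0.0]
force: [-0.6, 0.0, 0.1]
width: 0.0548
finger_force: 0.0
```

carry_out([
  [0.6,0,0,0.1,0,0,0],
  [0.6,0,0,0.2,0,0,0],
  [0.6,0,0,0.4,0,0,0],
  [0.6,0,0,0.5,0,0,0],
  [0.6,0,0,0.5,0,0,0],
  [0.6,0,0,0.5,0,0,0],
  [0.6,0.5,0,0,0,0,0],
  [0.6,0.5,0,0,0,0,0],
  [0.6,0.5,0,0,0,0,0],
  [0.6,0,0,0,0,0,0],
  [0.6,0,0,0,0,0,0],
])

```text
time: 19.9
ee_pos: [0.6086, -0.1068, 0.247]
tcp_rot: [-0.367, -3.12, -0.0]
force: [-0.3, 0.2, -0.1]
width: 0.0551
finger_force: 0.0
```

```bash
python3 -c "
from h import *
s=st()
g=snap('wrist','w10.png'); e=snap('scene','s10.png')
print(proj(g,[.534,-.107,.164]))
for z in (.164,):
 for l in cv2.createLineSegmentDetector().detect(cv2.imread('pics/w10.png',0))[0][:,0]:
  p,q=ray(g,l[0],l[1],z),ray(g,l[2],l[3],z); n=np.linalg.norm(p-q); m=(p+q)/2
  if .04<n<.1 and np.hypot(m[0]-.534,m[1]+.107)<.03: v=p-q; print('line',n.round(4),m.round(4),np.degrees(np.arctan(v[1]/v[0])).round(2))
a=cv2.imread('pics/w10.png')[0:400,120:520]; b=cv2.resize(cv2.imread('pics/s10.png')[140:340,70:270],(400,400))
cv2.imwrite('pics/c10.png',np.hstack([a,b]))
"
```

```text
t 19.9 p [ 0.6086 -0.1068  0.247 ] xang 166.59 zax [-0.  0. -1.] F [-0.3  0.2 -0.1] M [ 0.03  0.02 -0.03] w 0.0551 ff 0.0 q [ 0.31  0.4  -0.24  1.62  0.1   1.13  1.38]
[288.31439884 140.41576447]
line 0.0694 [ 0.535  -0.1017  0.164 ] -13.15
line 0.0579 [ 0.5268 -0.1112  0.164 ] -13.37
```

View pics/c10.png

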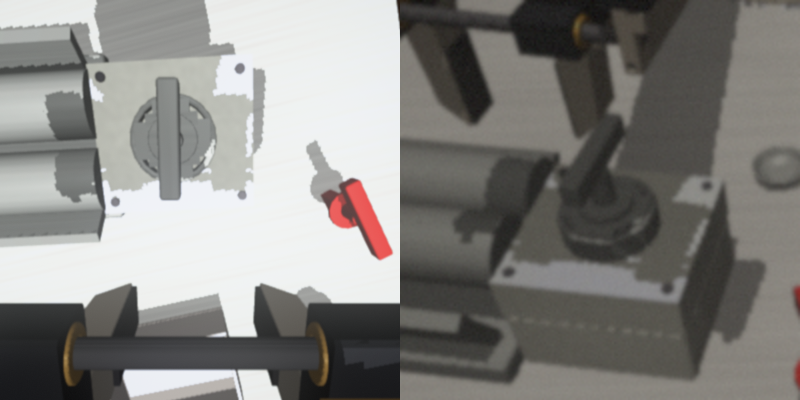

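The final views show the key upright through the hub with its collar seated, and the bar at -13.3°, about 3° from the sheeter's x axis. The gripper is clear, so I'm handing in the job.

```bash
python3 -c "
from h import *
print(close_job())"
```

```text
the job is handed in; nothing more can be done
None
```

The key is threaded through the hub with its collar seated, was turned to the clockwise stop, and now stands with its bar about 3° from the sheeter's x axis; I released it and handed in the job at about 20 s; no result was returned.

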